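Put a dish in the dark box and work its sticking shutter shut

ROBOT

A 6-joint arm with a two-finger parallel gripper is mounted at the origin on the work surface; the furniture and walls round the work are solid. World frame = base frame: x ahead of the robot, y to its left, z up, the work surface at z = 0. Lengths are in m, angles in rad, forces in N, time in s.
With the tool pointing down it reaches from about 0.425 to 0.925 m from the base axis. Payload 12.5 kg.
Tool frame: the origin (TCP) lies at the very end of the fingers, on their centre line; the grasp point (between the pads) lies grip_depth behind it (grip_depth is the distance from the TCP to the grasp point, in m); z points along the fingers, y is the line along which they close (so a half turn about z gives the same grasp; the last joint's range is limited). The gripper opens to 85 mm and grips with 20 to 120 N. Pads are 22 mm wide; open, the fingers measure 114 mm over their backs; the gripper's body (76 mm by 85 mm) begins 54 mm behind the grasp point. The pads swing forward as they close: fully open they stand 13 mm farther back than shut.
Start: joints at [-1.431, 0.491, 1.559, -0, 1.092, -0.106], TCP at [0.152, -0.606, 0.208] pointing down, gripper open.
Joint ranges: [-3.1, 3.1], [-0.84, 2.19], [0.05, 2.79], [-1.13, 4.28], [0.06, 2.93], [-2.69, 2.69]. Speed limits (rad/s): [2.22, 2.22, 2.79, 3.14, 3.14, 3.14].

INTERFACE

Orientations are given as a unit quaternion [w, x, y, z].
In Python, from bench import get_state, snapshot, hand_in, grip_depth gives the robot as it stands. The module is installed in compiled form; this text tells all that it offers.
- The arm moves only by the tool apply_moves, never from a script. Its argument "moves" is a list that holds one entry, the list of rows, each a list of 5 numbers: the shift along the tool's x, y, z in cm, then the turn about the tool's z in rad, then the finger opening in cm, from 0 to 8.54. A call has 1 to 10 rows; each row is the pose to reach, as a shift and turn from the pose commanded when the call began, along the tool's axes at that moment; what a row does not reach only later rows make up. A row lasts 1/12 s, in which the tool goes at most 41.7 mm and 7.16 degrees, less where a joint would pass 70% of its speed; a pose out of reach is approached as far as the arm can. A call with a gripper value outside its range is refused whole. The fingers move at their own pace and stop on an object; the grip force is fixed at half the most. Time passes only in rows, so rows that repeat a pose let the fingers close. It gives the time, the measured TCP pose, the force, the opening and the grip force at its end, in the units of the state.
- get_state(): the state, without advancing time (a new reading comes with each control period).
- snapshot(name): name is "scene" or "top"; returns a dict with "frame" (400x640x3 uint8, blue, green, red), "z_map" (400x640 float32, m along the optical axis (not along the pixel's ray), 0 where there is no reading), "intrinsics" (3x3 intrinsics, pixels), "T" (4x4, takes a point from camera to world coordinates). Camera axes: x right, y up, looking along -z (the intrinsics and any distortion apply to the point x, -y, -z); pixel columns grow to the right and rows downward; lengths in m; the calibration is good to about 2 mm. A picture is of the moment at which its call begins.
- hand_in(): hands the job in; it is judged then, once.
The state is a dict: "clock": time; "joint_pos": joint angles; "dq": joint speeds; "effort": joint torques, N m; "eef_pos": TCP position; "tool_rot": TCP orientation; "ft_force": force on the tool from outside, world axes, zero at the start; "ft_torque": the same for the moment, N m; "width": finger opening in m; "grasp_force": force on a finger pad.
Only numpy, scipy, OpenCV 4.12 (cv2) and the standard library are available. Lean on these libraries where they do the work, as an engineer would, in place of code of your own. Each camera call takes 0.05 s, during which the arm holds its last target. There are 200 camera calls.

TASK

Lay the loose petri dish flat inside the open well of the dark box, then close the box's sliding shutter completely, square and home at both ends, and let go. The shutter cocks and binds in its track when one end gets ahead, so work it along by pushing its two end knobs in turn, and when it binds never force it: free it from the other end. Leave the other glassware and bottles where they stand.

Things in the scene. Friction and masses are not known exactly. Their poses are not given: they have to be found in the camera images.
- dark_box: Low grey metal dark box, fixed, 274 x 236 x 54 mm. Origin on the worktop; x points the way its shutter closes (roughly away from the robot), y left, z up. Spans x -144..130, y -118..118 mm. Hood over x -144..-42, and side lips at |y| 104..118 over the tracks, both with their top at z 54. End wall: inner face at x 124, top at z 54.
- well (a point): Centre of the floor of the box's open well, at (86, 0, 8) mm in the box's frame. The well is open over x 28..124, y -78..78 mm; black floor at z 8 mm. The part nearest the hood may be covered by the shutter's leading edge (up to x 46).
- shutter: Flat aluminium plate, 169 (along travel) x 212 x 5 mm, top 47 mm above the worktop; origin on its midline, underside, 33 mm behind its leading edge; x the way it closes, y left. Starts up to 10 mm along its 93 mm travel, up to 0.06 rad askew. 5-9 N at one knob turns it about its other end until it binds at about 0.13 rad of skew, sooner where dried spill hides in a track. It cannot lift.
- knob_left (a point): Middle of the exposed height of the shutter's left (+y) knob: a black upright stud, 14 mm in diameter, from 47 to 67 mm above the worktop, this point at 59 mm, at (-8, 94) mm in the shutter's frame. With the shutter home it is at x 82 mm in the box's frame.
- knob_right (a point): The same for the right (-y) knob, at (-8, -94) mm in the shutter's frame; home at x 82 mm in the box's frame.
- petri_dish: The loose petri dish described under dish_centre; origin at the middle of its underside.
- dish_centre (a point): Centre of the loose clear petri dish, 59 mm in diameter and 13 mm high, lying flat on the worktop to the left of the box; this point is 6.5 mm above its underside.
- amber_bottle: Bystander: brown reagent bottle, 60 mm in diameter, 129 mm high; origin at its foot.
- small_amber: Bystander: small brown dropper bottle, 28 mm in diameter, 67 mm high; origin at its foot.
- flask: Bystander: clear conical flask, 63 mm in diameter, 102 mm high; origin at its foot.
- boat: Bystander: white weighing boat, 48 x 48 x 10 mm; origin at its foot.
Not all that is in view belongs to the job. What is shaped like the petri_dish but orange is not meant.

How it is judged:
On the way:
1. the dish lies flat on the floor of the well, let go (z of dish_centre in the frame of dark_box between 0.01 and 0.018 m and x of dish_centre in the frame of dark_box between 0.02 and 0.124 m and y of dish_centre in the frame of dark_box between -0.078 and 0.078 m and angle between dish_centre's own z axis and vertical below 0.1 rad and contact force between the fingers and petri_dish below 0.1 N), for 0.2 s.
At the end, for the whole second after the job is handed in: The dish lies flat (within 0.1 rad) on the floor of the well, and the shutter is at rest with both its ends home: each knob within 3 mm of its closed place (x of each of knob_left, knob_right in the frame of dark_box above 0.079 m and z of dish_centre in the frame of dark_box between 0.01 and 0.018 m and x of dish_centre in the frame of dark_box between 0.02 and 0.124 m and y of dish_centre in the frame of dark_box between -0.078 and 0.078 m and angle between dish_centre's own z axis and vertical below 0.1 rad and linear speed of shutter below 0.01 m/s); the robot touches nothing.
It fails at once if the shutter is forced or squeezed: more than 40 N between the fingers or arm and the shutter (contact force between any of the fingers, the arm and shutter above 40 N).
It fails at once if a bystander is moved more than 20 mm (distance of any of amber_bottle, small_amber, flask, boat from where it was at the start of the episode above 0.02 m).
It also fails if it takes over 69 s, if anything falls off the work surface, if the arm or the gripper's body presses on something with over 40 N, if the wrist force passes 120 N, or if a joint passes its speed limit or range.

## Working session

There is one attempt and no reset: what is moved stays moved. The work goes in short steps, Python scripts to look and compute and a tool call to move; the robot and the scene stay as the last step left them, time stands still between calls to the robot, and variables do not carry over. Pictures are saved under pics/ and viewed, at most 10 in all, crops included, and the job is handed in when it is done.

Besides the shell and the picture viewer there is one more tool, called after "Call:" as name(argument=value, ...), one argument or row to a line, values as JSON. apply_moves: Moves the arm, as the interface text tells. Its arguments: {"type":"object","properties":{"moves":{"type":"array","items":{"type":"array","items":{"type":"array","items":{"type":"number"}}}}},"required":["moves"]}

```bash
mkdir -p pics; cat > h.py <<'E'
import numpy as np, cv2
from bench import get_state, snapshot, hand_in, grip_depth
def cloud(s):
    K=s["intrinsics"];z=s["z_map"];v,u=np.mgrid[0:400,0:640]
    p=np.stack([(u-K[0,2])/K[0,0]*z,-(v-K[1,2])/K[1,1]*z,-z,np.ones_like(z)],-1)
    return (p@s["T"].T)[...,:3]
def ray(s,u,v,h):
    K=s["intrinsics"];d=s["T"][:3,:3]@np.array([(u-K[0,2])/K[0,0],-(v-K[1,2])/K[1,1],-1]);o=s["T"][:3,3]
    return o+d*(h-o[2])/d[2]
E
python3 - <<'E'
from h import *
for n in("top","scene"):
    s=snapshot(n);cv2.imwrite(f"pics/{n}0.png",s["frame"]);print(n,s["intrinsics"].tolist(),s["T"].round(3).tolist())
print(grip_depth,get_state())
E
```

```text
top [[425.13219828395216, 0.0, 320.2085513711715], [0.0, 425.13219828395216, 200.47782270762048], [0.0, 0.0, 1.0]] [[0.003, 0.999, -0.035, 0.587], [-1.0, 0.003, -0.017, 0.021], [-0.017, 0.035, 0.999, 1.031], [0.0, 0.0, 0.0, 1.0]]
scene [[364.0647751872402, 0.0, 314.74825170268025], [0.0, 364.0647751872402, 203.17545246347436], [0.0, 0.0, 1.0]] [[0.905, 0.182, -0.384, 0.3], [-0.424, 0.402, -0.811, -0.671], [0.007, 0.898, 0.441, 0.45], [0.0, 0.0, 0.0, 1.0]]
0.0187 {'clock': 0.1, 'joint_pos': array([-1.43061571e+00,  4.91493195e-01,  1.55940788e+00, -1.57753391e-05,
        1.09166343e+00, -1.05579502e-01]), 'dq': array([-5.34868017e-04, -1.61677757e-03, -8.69050397e-04, -2.93419222e-04,
       -5.31081555e-04, -5.34107333e-05]), 'effort': array([ 3.81122038e-03, -6.19446087e+01, -2.62025017e+01, -3.87094269e-05,
        2.88496311e-03,  7.78181402e-06]), 'eef_pos': array([ 0.15205802, -0.60599173,  0.20698329]), 'tool_rot': array([-4.85735418e-04,  9.92459177e-01,  1.22574654e-01, -1.54030908e-05]), 'ft_force': array([-0.08204602,  0.14864141,  0.45571164]), 'ft_torque': array([ 0.01757543,  0.026214  , -0.01408731]), 'grasp_force': 0.0, 'width': 0.08556189161874703}
```

View pics/top0.png

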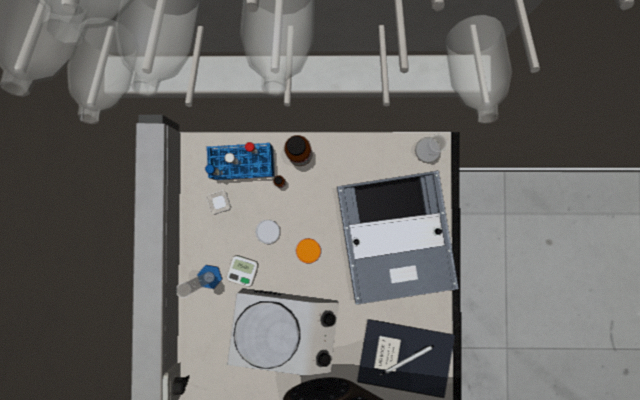

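View pics/scene0.png

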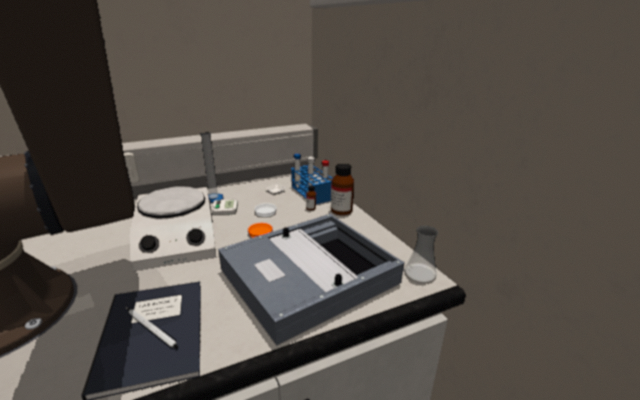

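The top view shows the clear dish at about (268,232), the orange decoy at (309,250) and the knobs at (356,242) and (438,231). The box has corners near (338,187), (438,173), (457,288) and (357,302). The scene view agrees with this layout.

```bash
cat > m.py <<'E'
from h import *
def boxpose(s):
    # box mask by height above table: 35..60 mm in the box region
    P=cloud(s);m=((P[...,2]>.035)&(P[...,2]<.062)&(s["z_map"]>0)).astype(np.uint8)
    m[:, :325]=0; m[:,470:]=0; m[:165]=0; m[310:]=0
    c=max(cv2.findContours(m,0,2)[0],key=cv2.contourArea)
    q=np.array([ray(s,*p[0],.054)[:2] for p in cv2.convexHull(c)],np.float32)
    return cv2.minAreaRect(q*1000),m
def dark(s,u,v,r=9):
    g=s["frame"].max(2);sub=g[v-r:v+r+1,u-r:u+r+1]
    n,l,st,ce=cv2.connectedComponentsWithStats((sub<60).astype(np.uint8))
    return [(st[i,4],ce[i]+[u-r,v-r]) for i in range(1,n)]
E
python3 - <<'E'
from m import *
s=snapshot("top");r,m=boxpose(s);print(r,cv2.boxPoints(r).round(0).tolist())
P=cloud(s)
for u,v in((268,232),(309,250),(390,235),(356,242),(438,231),(400,200),(240,120),(300,200)):print(u,v,P[v,u].round(3))
for k in((356,242),(438,231)):
    for a,c in dark(s,*k):print(k,a,c,ray(s,*c,.062).round(4))
f=s["frame"][212:252,248:290].astype(int);hs=cv2.cvtColor(f.astype(np.uint8),cv2.COLOR_BGR2HSV)
print(hs[20,::3].tolist())
cv2.imwrite("pics/c1.png",cv2.resize(np.hstack([s["frame"][165:310,240:470],]),None,fx=3.4,fy=3.4,interpolation=cv2.INTER_CUBIC))
E
```

```text
((538.5067138671875, -138.7594757080078), (273.34161376953125, 235.98776245117188), 9.024321556091309) [[385.0, -44.0], [422.0, -277.0], [692.0, -234.0], [655.0, -1.0]]
268 232 [0.547 0.163 0.011]
309 250 [0.505 0.064 0.015]
390 235 [ 0.542 -0.123  0.048]
356 242 [ 0.527 -0.044  0.067]
438 231 [ 0.553 -0.229  0.066]
400 200 [ 0.625 -0.154  0.007]
240 120 [0.799 0.216 0.092]
300 200 [ 0.624  0.087 -0.   ]
(356, 242) 19 [356.         241.63157895] [ 0.5278 -0.0444  0.062 ]
(438, 231) 28 [437.75       230.96428571] [ 0.5526 -0.2292  0.062 ]
[[20, 17, 176], [14, 18, 180], [20, 18, 172], [109, 12, 173], [111, 13, 190], [116, 9, 188], [116, 11, 188], [105, 11, 189], [113, 12, 191], [113, 12, 192], [120, 7, 175], [14, 19, 172], [16, 21, 179], [16, 19, 175]]
```

View pics/c1.png

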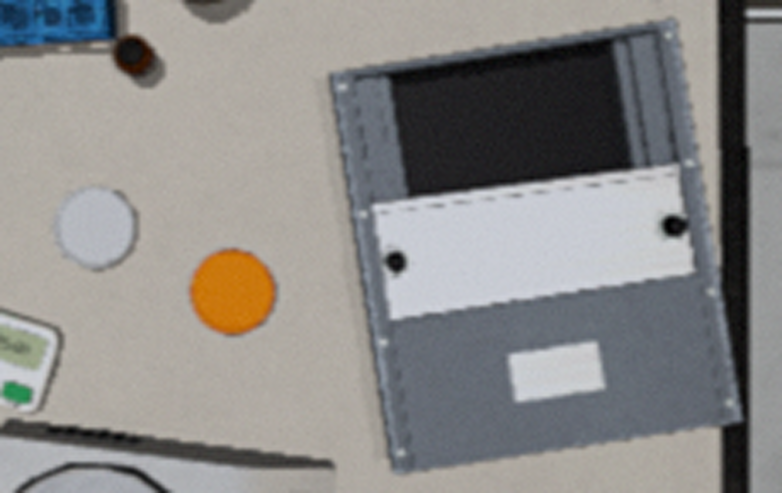

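Call:
apply_moves(
  moves=[
    [[38.3, -9.6, 0, 0.088, 8.5], [38.3, -9.6, 0, 0.088, 8.5], [38.3, -9.6, 0, 0.088, 8.5], [38.3, -9.6, 0, 0.088, 8.5], [38.3, -9.6, 0, 0.088, 8.5], [38.3, -9.6, 0, 0.088, 7], [38.3, -9.6, 0, 0.088, 7], [38.3, -9.6, 0, 0.088, 7], [38.3, -9.6, 0, 0.088, 7], [38.3, -9.6, 0, 0.088, 7]],
  ],
)

```text
clock: 0.98
eef_pos: [0.5037, -0.4172, 0.2072]
tool_rot: [-0.0, 0.997, 0.08, 0.0]
ft_force: [-0.3, -0.7, -0.1]
width: 0.07
grasp_force: 0.0
```

```bash
cat >> h.py <<'E'
def yaw(st):
    q=st["tool_rot"];return 2*np.arctan2(q[2],q[1])
def to(st,x,y,z):
    d=np.array([x,y,z])-st["eef_pos"];a=yaw(st);c,s=np.cos(a),np.sin(a)
    return (np.array([d[0]*c+d[1]*s,d[0]*s-d[1]*c,-d[2]])*100).round(2)
BO=np.array([.5454,-.1377]);BY=.1575
def box2w(x,y):
    c,s=np.cos(BY),np.sin(BY);return BO+[c*x-s*y,s*x+c*y]
def w2box(p):
    c,s=np.cos(BY),np.sin(BY);d=np.array(p[:2])-BO;return np.array([c*d[0]+s*d[1],-s*d[0]+c*d[1]])
E
python3 - <<'E'
from m import *
st=get_state();print(st["clock"],st["eef_pos"],yaw(st),st["width"],grip_depth)
s=snapshot("top");hs=cv2.cvtColor(s["frame"],cv2.COLOR_BGR2HSV)
m=((hs[...,0]>85)&(hs[...,0]<135)).astype(np.uint8);m[:,:250]=0;m[:,286:]=0;m[:214]=0;m[250:]=0
c=max(cv2.findContours(m,0,2)[0],key=cv2.contourArea);(u,v),r=cv2.minEnclosingCircle(c)
p=ray(s,u,v,.010);print(u,v,r,p)
print(to(st,p[0],p[1],.20))
E
```

```text
0.9833 [ 0.50369576 -0.41719307  0.2072125 ] 0.1602978100216909 0.07001143666885014 0.0187
267.14227294921875 231.2479705810547 11.986563682556152 [0.54857869 0.16524051 0.01      ]
[ 13.73 -56.78   0.72]
```

Call:
apply_moves(
  moves=[
    [[13.7, -56.7, 0, 0, 7.8], [13.7, -56.7, 0, 0, 7.8], [13.7, -56.7, 0, 0, 7.8], [13.7, -56.7, 0, 0, 7.8], [13.7, -56.7, 0, 0, 7.8], [13.7, -56.7, 0, 0, 7.8], [13.7, -56.7, 0, 0, 7.8], [13.7, -56.7, 0, 0, 7.8], [13.7, -56.7, 0, 0, 7.8], [13.7, -56.7, 0, 0, 7.8]],
  ],
)

```text
clock: 1.87
eef_pos: [0.5329, -0.0027, 0.2075]
tool_rot: [0.0, 0.997, 0.079, -0.0]
ft_force: [0.8, -0.6, 0.2]
width: 0.0777
grasp_force: 0.0
```

```bash
python3 - <<'E'
from m import *
st=get_state();print(st["clock"],st["eef_pos"],yaw(st),to(st,.5475,.1642,.05))
E
```

```text
1.8667 [ 0.532862   -0.00266692  0.20748228] 0.1575950702186249 [  4.06 -16.25  15.75]
```

Call:
apply_moves(
  moves=[
    [[4.0, -16.2, 0, 0, 7.5], [4.0, -16.2, 0, 0, 7.5], [4.0, -16.2, 0, 0, 7.5], [4.0, -16.2, 0, 0, 7.5], [4.0, -16.2, 15, 0, 7.5], [4.0, -16.2, 15, 0, 7.5], [4.0, -16.2, 15, 0, 7.5], [4.0, -16.2, 15, 0, 7.5], [4.0, -16.2, 15, 0, 7.5], [4.0, -16.2, 15, 0, 7.5]],
  ],
)

```text
clock: 2.7
eef_pos: [0.547, 0.1616, 0.057]
tool_rot: [0.0, 0.997, 0.079, -0.001]
ft_force: [0.8, -0.2, 0.9]
width: 0.0748
grasp_force: 0.0
```

```bash
python3 - <<'E'
from m import *
st=get_state();print(st["clock"],st["eef_pos"],yaw(st),to(st,.5475,.1642,.003))
for n in("scene",):
    s=snapshot(n);cv2.imwrite(f"pics/{n}2.png",cv2.resize(s["frame"][120:280,170:400],None,fx=3.4,fy=3.4))
E
```

```text
2.7 [0.54698372 0.16155977 0.05695529] 0.15770551539742203 [ 0.09 -0.25  5.4 ]
```

View pics/scene2.png

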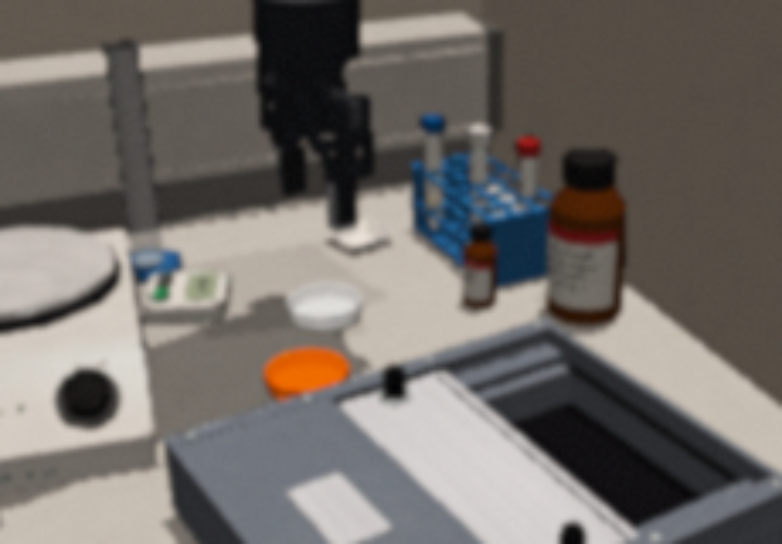

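Fingers straddle above the dish, which sits at (325,305) in the crop. The way down is clear of the orange one.

Call:
apply_moves(
  moves=[
    [[0.1, -0.2, 2.0, 0, 7.5], [0.1, -0.2, 4, 0, 7.5], [0.1, -0.2, 5.0, 0, 7.5], [0.1, -0.2, 5.4, 0, 7.5], [0.1, -0.2, 5.4, 0, 7.5], [0.1, -0.2, 5.4, 0, 7.5]],
  ],
)

```text
clock: 3.25
eef_pos: [0.5486, 0.1639, 0.0047]
tool_rot: [-0.0, 0.997, 0.079, 0.001]
ft_force: [0.1, 0.2, 0.6]
width: 0.0749
grasp_force: 0.0
```

Call:
apply_moves(
  moves=[
    [[0, 0, 0.2, 0, 7.5], [0, 0, 0.2, 0, 5.2], [0, 0, 0.2, 0, 5.2], [0, 0, 0.2, 0, 5.2], [0, 0, 0.2, 0, 5.2], [0, 0, 0.2, 0, 5.2], [0, 0, 0.2, 0, 5.2]],
  ],
)

```text
clock: 3.83
eef_pos: [0.548, 0.1638, 0.0015]
tool_rot: [0.0, 0.997, 0.079, 0.0]
ft_force: [0.2, 0.2, 0.1]
width: 0.0522
grasp_force: 0.0
```

```bash
python3 - <<'E'
from m import *
a=snapshot("scene")["frame"][170:260,210:330];b=snapshot("top")["frame"][185:275,220:340]
cv2.imwrite("pics/g3.png",cv2.resize(np.vstack([a,b]),None,fx=3.3,fy=3.3,interpolation=cv2.INTER_CUBIC))
E
```

```text
(no output)
```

View pics/g3.png

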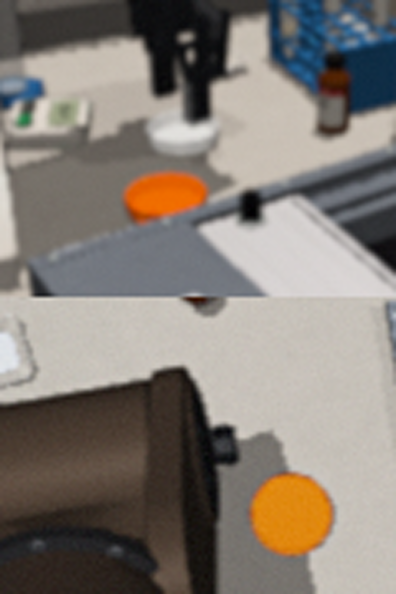

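```bash
python3 - <<'E'
from m import *
s=snapshot("scene");K=s["intrinsics"];Ti=np.linalg.inv(s["T"])
def pr(p):
    q=Ti@np.r_[p,1];return K[0,2]+K[0,0]*q[0]/-q[2],K[1,2]-K[1,1]*q[1]/-q[2]
st=get_state();e=st["eef_pos"];a=yaw(st);ty=np.array([np.sin(a),-np.cos(a),0])
for off in(.026,.032,-.026):
    for z in(0,.01,.02):
        u,v=pr(e*[1,1,0]+ty*off+[0,0,z]);print(off,z,((np.array([u,v])-[210,170])*3.3).round())
for q in((.5475,.164,.013),(.5475,.164,0)):print((np.array(pr(q))-[210,170])*3.3)
P=cloud(s)
for x in range(140,230,10):
  print(x,[P[int(170+y/3.3),int(210+x/3.3)].round(3).tolist() for y in (90,110,130,145)])
E
```

```text
0.026 0 [196. 151.]
0.026 0.01 [196. 140.]
0.026 0.02 [195. 128.]
0.032 0 [200. 154.]
0.032 0.01 [199. 143.]
0.032 0.02 [199. 131.]
-0.026 0 [167. 126.]
-0.026 0.01 [166. 115.]
-0.026 0.02 [165. 104.]
[179.60283994 123.95497251]
[180.47572255 138.30414297]
140 [[0.544, 0.27, -0.001], [0.533, 0.233, -0.002], [0.522, 0.196, -0.001], [0.516, 0.175, -0.002]]
150 [[0.532, 0.193, 0.034], [0.54, 0.228, -0.001], [0.522, 0.166, 0.013], [0.519, 0.158, 0.006]]
160 [[0.539, 0.187, 0.036], [0.548, 0.224, -0.001], [0.53, 0.166, 0.011], [0.524, 0.146, 0.011]]
170 [[0.548, 0.191, 0.033], [0.556, 0.224, -0.002], [0.537, 0.16, 0.013], [0.53, 0.14, 0.012]]
180 [[0.575, 0.255, -0.0], [0.562, 0.215, 0.001], [0.543, 0.155, 0.014], [0.537, 0.136, 0.012]]
190 [[0.546, 0.131, 0.058], [0.544, 0.129, 0.043], [0.552, 0.156, 0.011], [0.544, 0.133, 0.012]]
200 [[0.553, 0.129, 0.058], [0.552, 0.128, 0.042], [0.559, 0.151, 0.012], [0.553, 0.135, 0.01]]
210 [[0.559, 0.122, 0.06], [0.559, 0.124, 0.042], [0.566, 0.149, 0.012], [0.562, 0.137, 0.007]]
220 [[0.606, 0.24, 0.0], [0.594, 0.206, -0.002], [0.575, 0.151, 0.009], [0.572, 0.144, 0.001]]
```

The fingertips are about 25 mm above the reported TCP, so they closed above the dish, which has not moved. I'll reopen, go lower in small steps and watch the force.

Call:
apply_moves(
  moves=[
    [[0, 0, -0.1, 0, 7.5], [0, 0, 0, 0, 7.5], [0, 0, 0, 0, 7.5], [0, 0, 0.3, 0, 7.5], [0, 0, 0.6, 0, 7.5], [0, 0, 0.6, 0, 7.5]],
  ],
)

```text
clock: 4.48
eef_pos: [0.5477, 0.1638, -0.0052]
tool_rot: [0.0, 0.997, 0.079, -0.0]
ft_force: [0.4, -1.3, -0.5]
width: 0.0754
grasp_force: 0.0
```

```bash
cat > t.py <<'E'
from m import *
st=get_state();print(st["clock"],st["eef_pos"],st["ft_force"],st["width"])
s=snapshot("scene");P=cloud(s);g=s["frame"].max(2)
e=st["eef_pos"];a=yaw(st);c,sn=np.cos(a),np.sin(a)
d=P-e;lx=d[...,0]*c+d[...,1]*sn;ly=-d[...,0]*sn+d[...,1]*c
m=(abs(lx)<.016)&(abs(ly)<.07)&(P[...,2]<.12)&(g<70)&(s["z_map"]>0)
for n,k in(("near",m&(ly<0)),("far",m&(ly>0))):print(n,k.sum(),np.sort(P[...,2][k])[:12].round(3),np.median(ly[k]).round(3))
E
python3 t.py
```

```text
4.4833 [ 0.54765884  0.16375085 -0.00522741] [ 0.40498506 -1.28610907 -0.50081787] 0.0754391319316963
near 302 [0.035 0.035 0.036 0.036 0.037 0.037 0.038 0.038 0.039 0.039 0.039 0.04 ] -0.052
far 218 [0.031 0.031 0.031 0.031 0.032 0.032 0.033 0.034 0.034 0.034 0.035 0.036] 0.038
```

Call:
apply_moves(
  moves=[
    [[0, 0, 0.3, 0, 7.5], [0, 0, 0.6, 0, 7.5], [0, 0, 0.9, 0, 7.5], [0, 0, 0.9, 0, 7.5]],
  ],
)

```text
clock: 4.87
eef_pos: [0.5477, 0.1638, -0.0142]
tool_rot: [0.0, 0.997, 0.079, -0.0]
ft_force: [-0.2, -0.0, 0.5]
width: 0.0748
grasp_force: 0.0
```

```bash
python3 t.py
```

```text
4.8667 [ 0.54767344  0.16376572 -0.01419811] [-0.15614946 -0.03057562  0.48825918] 0.07484489262573003
near 365 [0.025 0.025 0.026 0.027 0.027 0.028 0.029 0.029 0.03  0.03  0.03  0.031] -0.051
far 229 [0.021 0.021 0.021 0.023 0.024 0.024 0.025 0.025 0.025 0.026 0.026 0.026] 0.038
```

Call:
apply_moves(
  moves=[
    [[0, 0, 0.4, 0, 7.5], [0, 0, 0.8, 0, 7.5], [0, 0, 1.2, 0, 7.5], [0, 0, 1.2, 0, 7.5]],
  ],
)

```text
clock: 5.25
eef_pos: [0.5476, 0.1637, -0.0264]
tool_rot: [0.0, 0.997, 0.079, -0.001]
ft_force: [-0.3, 0.1, -0.0]
width: 0.0749
grasp_force: 0.0
```

```bash
python3 t.py
```

```text
5.25 [ 0.54760659  0.16374779 -0.02642119] [-0.28454723  0.07370269 -0.03908863] 0.07493405378225623
near 456 [0.009 0.013 0.014 0.014 0.015 0.015 0.016 0.017 0.017 0.017 0.018 0.018] -0.05
far 215 [0.009 0.011 0.012 0.012 0.013 0.013 0.013 0.014 0.014 0.015 0.015 0.016] 0.037
```

Call:
apply_moves(
  moves=[
    [[0, 0, 0.3, 0, 7.5], [0, 0, 0.3, 0, 5.4], [0, 0, 0.3, 0, 5.4], [0, 0, 0.3, 0, 5.4], [0, 0, 0.3, 0, 5.4], [0, 0, 0.3, 0, 5.4]],
  ],
)

```text
clock: 5.8
eef_pos: [0.5482, 0.1639, -0.0278]
tool_rot: [-0.0, 0.997, 0.079, 0.0]
ft_force: [-1.4, -0.2, 7.7]
width: 0.0562
grasp_force: 66.8
```

Call:
apply_moves(
  moves=[
    [[0, 0, -2, 0, 5.4], [0, 0, -5, 0, 5.4], [0, 0, -9, 0, 5.4], [0, 0, -12, 0, 5.4], [0, 0, -12, 0, 5.4], [0, 0, -12, 0, 5.4]],
  ],
)

```text
clock: 6.3
eef_pos: [0.5486, 0.164, 0.0932]
tool_rot: [-0.0, 0.997, 0.079, 0.002]
ft_force: [0.0, 0.4, -0.7]
width: 0.0562
grasp_force: 63.7
```

```bash
python3 - <<'E'
from m import *
st=get_state();w=box2w(.083,0);print(st["eef_pos"],w,to(st,*w,.09),grip_depth)
s=snapshot("scene");cv2.imwrite("pics/l4.png",cv2.resize(s["frame"][60:280,180:400],None,fx=2.7,fy=2.7,interpolation=cv2.INTER_CUBIC))
E
```

```text
[0.54862292 0.16399429 0.09315488] [ 0.62737267 -0.12468148] [ 3.24 29.75  0.32] 0.0187
```

View pics/l4.png

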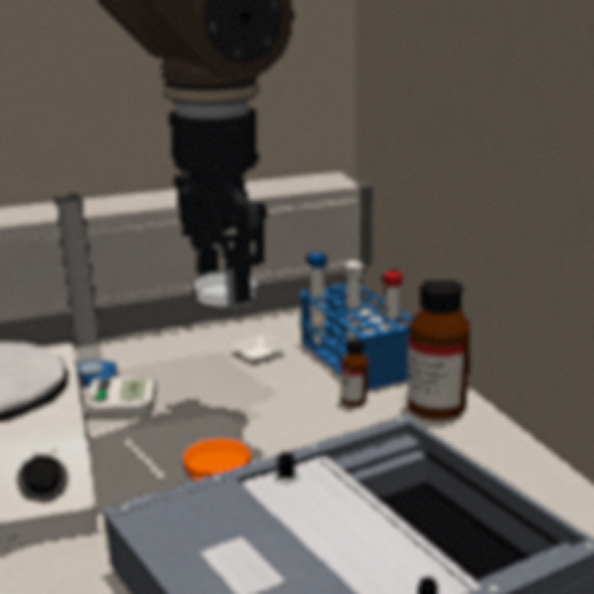

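The dish is held level between the fingers, at (222,290) in the crop. Next I'll carry it over the well.

Call:
apply_moves(
  moves=[
    [[1.6, 15, 0, 0, 5.4], [1.6, 15, 0, 0, 5.4], [1.6, 15, 0, 0, 5.4], [3.2, 29.7, 0, 0, 5.4], [3.2, 29.7, 0, 0, 5.4], [3.2, 29.7, 0, 0, 5.4], [3.2, 29.7, 0, 0, 5.4], [3.2, 29.7, 0, 0, 5.4], [3.2, 29.7, 3, 0, 5.4], [3.2, 29.7, 3, 0, 5.4]],
  ],
)

```text
clock: 7.18
eef_pos: [0.6235, -0.1247, 0.056]
tool_rot: [-0.001, 0.997, 0.078, -0.004]
ft_force: [-1.4, -0.4, -1.0]
width: 0.0562
grasp_force: 63.8
```

```bash
python3 - <<'E'
from m import *
st=get_state();w=box2w(.083,0);print(st["eef_pos"],w2box(st["eef_pos"]),to(st,*w,-.018))
a=snapshot("scene")["frame"][130:310,210:430]
cv2.imwrite("pics/p5.png",cv2.resize(a,None,fx=3.3,fy=3.3,interpolation=cv2.INTER_CUBIC))
E
```

```text
[ 0.62351082 -0.12468201  0.05597724] [0.07918587 0.00060521] [0.38 0.06 7.4 ]
```

View pics/p5.png

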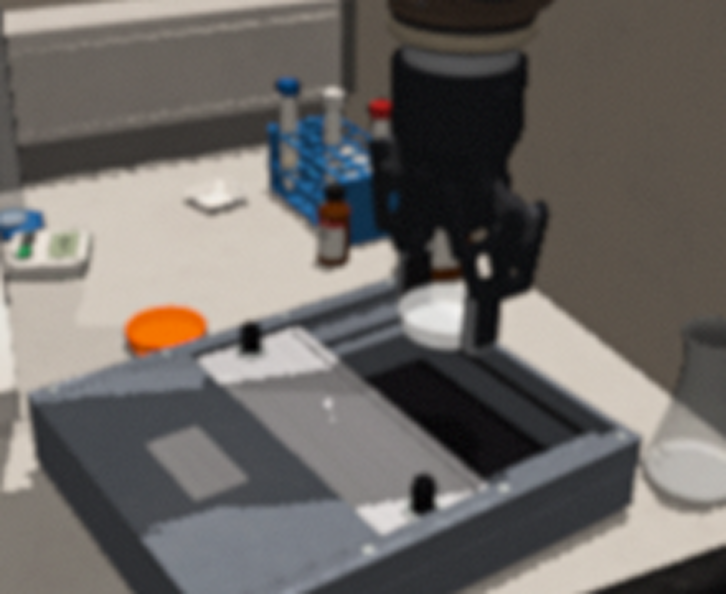

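Call:
apply_moves(
  moves=[
    [[0.2, 0, 2, 0, 5.4], [0.2, 0, 4, 0, 5.4], [0.2, 0, 5, 0, 5.4], [0.2, 0, 6, 0, 5.4], [0.2, 0, 6, 0, 5.4], [0.2, 0, 6, 0, 5.4]],
  ],
)

```text
clock: 7.73
eef_pos: [0.6282, -0.1238, 0.0017]
tool_rot: [-0.0, 0.997, 0.079, -0.0]
ft_force: [-0.2, -1.3, 0.3]
width: 0.056
grasp_force: 63.8
```

```bash
python3 -c "
from m import *
st=get_state();print(w2box(st['eef_pos']),st['eef_pos'],st['ft_force'])"
```

```text
[0.0839973  0.00071072] [ 0.62824615 -0.12382313  0.00167117] [-0.19489429 -1.30036235  0.27276474]
```

Call:
apply_moves(
  moves=[
    [[0, 0, 0.6, 0, 5.4], [0, 0, 1.2, 0, 5.4], [0, 0, 1.5, 0, 5.4], [0, 0, 1.8, 0, 5.4], [0, 0, 1.8, 0, 5.4]],
  ],
)

```text
clock: 8.15
eef_pos: [0.6279, -0.1241, -0.0171]
tool_rot: [-0.0, 0.997, 0.079, -0.0]
ft_force: [0.4, -0.6, 0.2]
width: 0.0562
grasp_force: 63.8
```

Call:
apply_moves(
  moves=[
    [[0, 0, 0.2, 0, 5.4], [0, 0, 0.2, 0, 5.4], [0, 0, 0.2, 0, 5.9], [0, 0, 0.2, 0, 6.4], [0, 0, 0.2, 0, 7], [0, 0, 0.2, 0, 7], [0, 0, -3, 0, 7], [0, 0, -7, 0, 7], [0, 0, -11, 0, 7], [0, 0, -15, 0, 7]],
  ],
)

```text
clock: 8.98
eef_pos: [0.6278, -0.124, 0.1352]
tool_rot: [-0.0, 0.997, 0.079, -0.0]
ft_force: [0.6, -0.8, -0.2]
width: 0.07
grasp_force: 0.0
```

Call:
apply_moves(
  moves=[
    [[-4, 0, -4, 0, 3], [-8, 0, -4, 0, 0], [-12, 0, -4, 0, 0], [-16, 0, -4, 0, 0], [-16, 0, -4, 0, 0], [-16, 0, -4, 0, 0], [-16, 0, -4, 0, 0]],
  ],
)

```text
clock: 9.57
eef_pos: [0.4709, -0.1497, 0.1741]
tool_rot: [0.0, 0.997, 0.078, 0.001]
ft_force: [0.8, -0.2, 0.3]
width: -0.0003
grasp_force: 0.0
```

```bash
cat > k.py <<'E'
from m import *
# knobs: points at knob height near the track lines, from either camera's depth
def knobs(n):
    s=snapshot(n);P=cloud(s);c,sn=np.cos(BY),np.sin(BY);d=P[...,:2]-BO
    bx=c*d[...,0]+sn*d[...,1];by=-sn*d[...,0]+c*d[...,1];g=s["frame"].max(2);out={}
    for nm,y in(("L",.094),("R",-.094)):
        m=(abs(by-y)<.013)&(P[...,2]>.056)&(P[...,2]<.07)&(g<75)&(bx>-.04)&(bx<.11)
        v=P[...,2][m];out[nm]=(m.sum(),(bx[m].mean()*1000).round(1) if m.any() else None,(by[m].mean()*1000).round(1) if m.any() else None)
        # ray method with dark centroid of knob pixels
    return out
if __name__=="__main__":
    st=get_state();print(st["clock"],st["eef_pos"],w2box(st["eef_pos"]),yaw(st),st["width"])
    for n in("top","scene"):print(n,knobs(n))
E
python3 k.py; python3 - <<'E'
from m import *
a=snapshot("scene")["frame"][170:340,210:430];b=snapshot("top")["frame"][165:310,320:470]
cv2.imwrite("pics/q6.png",np.hstack([cv2.resize(a,(440,340)),cv2.resize(b,(352,340))]))
E
```

```text
9.5667 [ 0.4709449  -0.14966019  0.17407364] [-0.07540948 -0.00013389] 0.15703511818312185 -0.0002870620471266858
top {'L': (np.int64(20), np.float64(-2.4), np.float64(95.0)), 'R': (np.int64(26), np.float64(-7.3), np.float64(-92.2))}
scene {'L': (np.int64(34), np.float64(-5.3), np.float64(89.0)), 'R': (np.int64(47), np.float64(-11.2), np.float64(-98.7))}
```

View pics/q6.png

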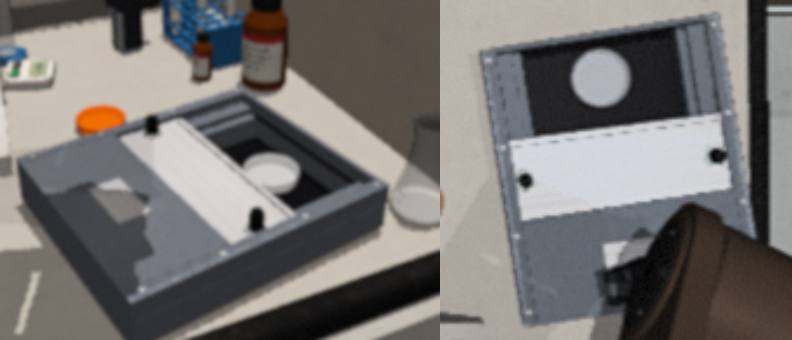

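The dish lies flat in the well and clear of the shutter: top view (600,77) in the crop. The knobs are near x -2 (left) and -7 (right). Next I'll measure the closed fingertip offset.

```bash
python3 - <<'E'
from m import *
st=get_state();e=st["eef_pos"];s=snapshot("scene");P=cloud(s);g=s["frame"].max(2)
d=P-e;m=(np.hypot(d[...,0],d[...,1])<.04)&(P[...,2]>.08)&(g<90)
z=P[...,2]
print(e,m.sum())
for a in np.arange(.14,.28,.01):
    k=m&(z>=a)&(z<a+.01)
    if k.any():
        c,sn=np.cos(BY),np.sin(BY);lx=d[...,0][k]*c+d[...,1][k]*sn;ly=-d[...,0][k]*sn+d[...,1][k]*c
        print(round(a,3),k.sum(),lx.min().round(3),lx.max().round(3),ly.min().round(3),ly.max().round(3))
print(np.sort(z[m])[:8])
print(to(st,*box2w(-.030,-.089),.06))
E
```

```text
[ 0.47120678 -0.14914982  0.1731829 ] 4168
0.19 4 -0.008 0.007 -0.008 -0.007
0.2 60 -0.012 0.006 -0.015 0.001
0.21 80 -0.012 0.006 -0.017 0.003
0.22 82 -0.012 0.005 -0.016 0.003
0.23 67 -0.014 0.006 -0.017 0.011
0.24 162 -0.015 0.012 -0.036 0.031
0.25 131 -0.016 0.009 -0.039 0.037
0.26 143 -0.018 0.005 -0.038 0.038
0.27 128 -0.019 -0.001 -0.028 0.039
0.28 146 -0.02 -0.0 -0.039 0.017
[0.19879772 0.19905424 0.1993952  0.19991874 0.20018014 0.20020128
 0.20022052 0.20131866]
[ 4.5   8.94 11.32]
```

Call:
apply_moves(
  moves=[
    [[4.2, 8.9, 4, 0, 0], [4.2, 8.9, 4, 0, 0], [4.2, 8.9, 4, 0, 0], [4.2, 8.9, 8, 0, 0], [4.2, 8.9, 11, 0, 0], [4.2, 8.9, 13.5, 0, 0], [4.2, 8.9, 14, 0, 0], [4.2, 8.9, 14, 0, 0]],
  ],
)

```text
clock: 10.48
eef_pos: [0.5253, -0.2301, 0.0319]
tool_rot: [-0.001, 0.997, 0.079, -0.001]
ft_force: [-0.5, 0.3, 0.2]
width: -0.0001
grasp_force: 0.0
```

```bash
cat > b.py <<'E'
from m import *
st=get_state();c,s=np.cos(BY),np.sin(BY);f=st["ft_force"]
print(round(st["clock"],2),"box xy mm",(w2box(st["eef_pos"])*1000).round(1),"z",st["eef_pos"][2].round(4),"f box x,y,z",(f[0]*c+f[1]*s).round(1),(-f[0]*s+f[1]*c).round(1),f[2].round(1),"yaw",yaw(st).round(3))
E
python3 b.py
```

```text
10.48 box xy mm [-34.3 -88.1] z 0.0319 f box x,y,z -0.4 0.3 0.2 yaw 0.158
```

Call:
apply_moves(
  moves=[
    [[0.7, 0, 0, 0, 0], [1.0, 0, 0, 0, 0], [1.3, 0, 0, 0, 0], [1.5, 0, 0, 0, 0], [1.5, 0, 0, 0, 0]],
  ],
)

```text
clock: 10.9
eef_pos: [0.5407, -0.228, 0.0339]
tool_rot: [0.0, 0.997, 0.079, -0.0]
ft_force: [-3.2, -0.2, -1.7]
width: -0.0001
grasp_force: 1.5
```

```bash
python3 b.py; python3 k.py
```

```text
10.9 box xy mm [-18.8 -88.5] z 0.0339 f box x,y,z -3.2 0.3 -1.7 yaw 0.158
10.9 [ 0.54073445 -0.22803543  0.03393978] [-0.01877688 -0.08848551] 0.1583112224358931 -0.00010945956280746727
top {'L': (np.int64(22), np.float64(-5.4), np.float64(95.8)), 'R': (np.int64(0), None, None)}
scene {'L': (np.int64(32), np.float64(-8.5), np.float64(89.3)), 'R': (np.int64(72), np.float64(-12.9), np.float64(-98.0))}
```

Call:
apply_moves(
  moves=[
    [[0.4, 0, 0, 0, 0], [0.8, 0, 0, 0, 0], [1.1, 0, 0, 0, 0], [1.3, 0, 0, 0, 0], [1.3, 0, 0, 0, 0]],
  ],
)

```text
clock: 11.42
eef_pos: [0.5536, -0.2263, 0.0338]
tool_rot: [0.0, 0.997, 0.079, 0.0]
ft_force: [-3.4, -0.3, -1.3]
width: 0.0002
grasp_force: 1.6
```

```bash
python3 b.py; python3 k.py
```

```text
11.42 box xy mm [ -5.8 -88.7] z 0.0338 f box x,y,z -3.4 0.3 -1.3 yaw 0.158
11.4167 [ 0.55357943 -0.22625775  0.03379966] [-0.00581207 -0.08874457] 0.1579366370015109 0.00021859171805829354
top {'L': (np.int64(21), np.float64(-8.3), np.float64(94.6)), 'R': (np.int64(0), None, None)}
scene {'L': (np.int64(32), np.float64(-11.3), np.float64(88.8)), 'R': (np.int64(76), np.float64(-1.4), np.float64(-97.8))}
```

Call:
apply_moves(
  moves=[
    [[-0.6, 0, 0, 0, 0], [-1.5, -2, -2.5, 0, 0], [-2.6, -6, -2.5, 0, 0], [-2.6, -10, -2.5, 0, 0], [-2.6, -14, -2.5, 0, 0], [-2.6, -17.8, -2.5, 0, 0], [-2.6, -17.8, -1.5, 0, 0], [-2.6, -17.8, 0, 0, 0], [-2.2, -17.8, 0, 0, 0], [-2.0, -17.8, 0, 0, 0]],
  ],
)

```text
clock: 12.35
eef_pos: [0.5057, -0.0536, 0.0333]
tool_rot: [-0.0, 0.997, 0.079, -0.0]
ft_force: [-4.9, -0.9, -3.4]
width: -0.0
grasp_force: 2.5
```

```bash
python3 b.py; python3 k.py
```

```text
12.35 box xy mm [-26.   89.3] z 0.0333 f box x,y,z -5.0 -0.1 -3.4 yaw 0.158
12.35 [ 0.50567158 -0.05360662  0.03334668] [-0.02604667  0.08928391] 0.15772685683347942 -3.1931252459915672e-06
top {'L': (np.int64(0), None, None), 'R': (np.int64(28), np.float64(11.8), np.float64(-91.9))}
scene {'L': (np.int64(42), np.float64(-22.0), np.float64(86.0)), 'R': (np.int64(43), np.float64(7.9), np.float64(-98.4))}
```

Call:
apply_moves(
  moves=[
    [[0.4, 0, 0, 0, 0], [0.8, 0, 0, 0, 0], [1.2, 0, 0, 0, 0], [1.6, 0, 0, 0, 0], [1.9, 0, 0, 0, 0], [1.9, 0, 0, 0, 0]],
  ],
)

```text
clock: 12.95
eef_pos: [0.5243, -0.0509, 0.0338]
tool_rot: [-0.0, 0.997, 0.078, -0.0]
ft_force: [-4.5, 1.0, -1.5]
width: 0.0
grasp_force: 1.6
```

```bash
python3 b.py; python3 k.py
```

```text
12.95 box xy mm [-7.2 89.1] z 0.0338 f box x,y,z -4.3 1.7 -1.5 yaw 0.157
12.95 [ 0.52430319 -0.05087299  0.0337748 ] [-0.00721689  0.08906134] 0.15715561385379467 2.970083631949822e-05
top {'L': (np.int64(0), None, None), 'R': (np.int64(29), np.float64(7.3), np.float64(-93.5))}
scene {'L': (np.int64(39), np.float64(-2.8), np.float64(86.0)), 'R': (np.int64(46), np.float64(4.0), np.float64(-100.1))}
```

Call:
apply_moves(
  moves=[
    [[0.4, 0, 0, 0, 0], [0.8, 0, 0, 0, 0], [1.2, 0, 0, 0, 0], [1.5, 0, 0, 0, 0], [1.5, 0, 0, 0, 0]],
  ],
)

```text
clock: 13.47
eef_pos: [0.5384, -0.0482, 0.0335]
tool_rot: [-0.0, 0.997, 0.079, -0.001]
ft_force: [-6.3, 0.6, 0.9]
width: -0.0
grasp_force: 2.9
```

```bash
python3 b.py; python3 k.py
```

```text
13.47 box xy mm [ 7.2 89.4] z 0.0335 f box x,y,z -6.1 1.6 0.9 yaw 0.158
13.4667 [ 0.53844334 -0.04824429  0.03354022] [0.00716054 0.08943962] 0.15770367092897283 -8.748254731438857e-06
top {'L': (np.int64(0), None, None), 'R': (np.int64(25), np.float64(4.8), np.float64(-92.8))}
scene {'L': (np.int64(41), np.float64(11.6), np.float64(85.9)), 'R': (np.int64(45), np.float64(0.9), np.float64(-99.3))}
```

Call:
apply_moves(
  moves=[
    [[-0.6, 0, 0, 0, 0], [-1.5, 2, -2.5, 0, 0], [-2.7, 6, -2.5, 0, 0], [-2.7, 10, -2.5, 0, 0], [-2.7, 14, -2.5, 0, 0], [-2.7, 17.8, -2.5, 0, 0], [-2.7, 17.8, -1.5, 0, 0], [-2.7, 17.8, 0, 0, 0], [-2.3, 17.8, 0, 0, 0], [-2.0, 17.8, 0, 0, 0]],
  ],
)

```text
clock: 14.4
eef_pos: [0.5473, -0.2272, 0.0334]
tool_rot: [-0.0, 0.997, 0.079, -0.0]
ft_force: [-5.1, -2.8, -3.4]
width: -0.0001
grasp_force: 3.1
```

Call:
apply_moves(
  moves=[
    [[0.4, 0, 0, 0, 0], [0.8, 0, 0, 0, 0], [1.2, 0, 0, 0, 0], [1.6, 0, 0, 0, 0], [2.0, 0, 0, 0, 0], [2.0, 0, 0, 0, 0]],
  ],
)

```text
clock: 14.9
eef_pos: [0.5674, -0.2233, 0.034]
tool_rot: [-0.0, 0.997, 0.079, -0.0]
ft_force: [-2.7, -0.3, -2.8]
width: 0.0001
grasp_force: 1.4
```

```bash
python3 b.py; python3 k.py
```

```text
14.9 box xy mm [  8.3 -88. ] z 0.034 f box x,y,z -2.7 0.1 -2.8 yaw 0.159
14.9 [ 0.567398   -0.22326916  0.03397865] [ 0.00830423 -0.08796041] 0.15899730875584345 0.00013015103798172785
top {'L': (np.int64(22), np.float64(21.6), np.float64(95.7)), 'R': (np.int64(0), None, None)}
scene {'L': (np.int64(31), np.float64(19.0), np.float64(89.5)), 'R': (np.int64(69), np.float64(13.0), np.float64(-97.9))}
```

Call:
apply_moves(
  moves=[
    [[0.4, 0, 0, 0, 0], [0.8, 0, 0, 0, 0], [1.2, 0, 0, 0, 0], [1.4, 0, 0, 0, 0], [1.4, 0, 0, 0, 0]],
  ],
)

```text
clock: 15.42
eef_pos: [0.5805, -0.2216, 0.0338]
tool_rot: [-0.0, 0.997, 0.079, -0.001]
ft_force: [-6.9, -1.7, 0.9]
width: 0.0003
grasp_force: 3.4
```

```bash
python3 b.py; python3 k.py
```

```text
15.42 box xy mm [ 21.5 -88.4] z 0.0338 f box x,y,z -7.0 -0.6 0.9 yaw 0.158
15.4167 [ 0.58047975 -0.2215877   0.03382327] [ 0.02148779 -0.08835163] 0.1582037081239607 0.0003257340652026782
top {'L': (np.int64(15), np.float64(19.0), np.float64(95.1)), 'R': (np.int64(0), None, None)}
scene {'L': (np.int64(29), np.float64(15.7), np.float64(88.8)), 'R': (np.int64(68), np.float64(25.7), np.float64(-97.9))}
```

Call:
apply_moves(
  moves=[
    [[-0.6, 0, 0, 0, 0], [-1.5, -2, -2.5, 0, 0], [-2.7, -6, -2.5, 0, 0], [-2.7, -10, -2.5, 0, 0], [-2.7, -14, -2.5, 0, 0], [-2.7, -17.8, -2.5, 0, 0], [-2.7, -17.8, -1.5, 0, 0], [-2.7, -17.8, 0, 0, 0], [-2.3, -17.8, 0, 0, 0], [-2.0, -17.8, 0, 0, 0]],
  ],
)

```text
clock: 16.35
eef_pos: [0.5332, -0.0491, 0.0335]
tool_rot: [-0.0, 0.997, 0.079, -0.001]
ft_force: [-4.5, 1.1, -2.7]
width: -0.0002
grasp_force: 2.6
```

Call:
apply_moves(
  moves=[
    [[0.4, 0, 0, 0, 0], [0.8, 0, 0, 0, 0], [1.2, 0, 0, 0, 0], [1.6, 0, 0, 0, 0], [2.0, 0, 0, 0, 0], [2.0, 0, 0, 0, 0]],
  ],
)

```text
clock: 16.85
eef_pos: [0.553, -0.0464, 0.0337]
tool_rot: [-0.0, 0.997, 0.078, -0.001]
ft_force: [-3.9, -0.1, -1.8]
width: 0.0001
grasp_force: 1.6
```

```bash
python3 b.py; python3 k.py
```

```text
16.85 box xy mm [21.9 88.9] z 0.0337 f box x,y,z -3.9 0.6 -1.8 yaw 0.157
16.85 [ 0.55303631 -0.04643087  0.03372912] [0.02185732 0.08894169] 0.157068644966747 0.00013754773471446734
top {'L': (np.int64(0), None, None), 'R': (np.int64(24), np.float64(34.6), np.float64(-93.5))}
scene {'L': (np.int64(38), np.float64(25.2), np.float64(85.7)), 'R': (np.int64(41), np.float64(31.2), np.float64(-100.3))}
```

L ≈ 40, R ≈ 35. I'll keep pushing the left knob.

Call:
apply_moves(
  moves=[
    [[0.4, 0, 0, 0, 0], [0.8, 0, 0, 0, 0], [1.2, 0, 0, 0, 0], [1.4, 0, 0, 0, 0], [1.4, 0, 0, 0, 0]],
  ],
)

```text
clock: 17.37
eef_pos: [0.5667, -0.0437, 0.0337]
tool_rot: [-0.0, 0.997, 0.079, -0.0]
ft_force: [-3.5, 1.3, -1.9]
width: 0.0002
grasp_force: 1.7
```

```bash
python3 b.py; python3 k.py
```

```text
17.37 box xy mm [35.7 89.5] z 0.0337 f box x,y,z -3.3 1.8 -1.9 yaw 0.158
17.3667 [ 0.56667648 -0.04374836  0.03368925] [0.03574941 0.08945155] 0.1575675105461059 0.0002292132239227126
top {'L': (np.int64(0), None, None), 'R': (np.int64(24), np.float64(31.8), np.float64(-92.6))}
scene {'L': (np.int64(34), np.float64(40.2), np.float64(86.1)), 'R': (np.int64(42), np.float64(28.3), np.float64(-98.8))}
```

Call:
apply_moves(
  moves=[
    [[-0.6, 0, 0, 0, 0], [-1.5, 2, -2.5, 0, 0], [-2.9, 6, -2.5, 0, 0], [-2.9, 10, -2.5, 0, 0], [-2.9, 14, -2.5, 0, 0], [-2.9, 17.8, -2.5, 0, 0], [-2.9, 17.8, -1.5, 0, 0], [-2.9, 17.8, 0, 0, 0], [-2.5, 17.8, 0, 0, 0], [-2.2, 17.8, 0, 0, 0]],
  ],
)

```text
clock: 18.3
eef_pos: [0.5733, -0.2232, 0.0335]
tool_rot: [0.0, 0.997, 0.079, 0.0]
ft_force: [-0.1, -0.1, 0.4]
width: 0.0002
grasp_force: 0.0
```

Call:
apply_moves(
  moves=[
    [[0.4, 0, 0, 0, 0], [0.8, 0, 0, 0, 0], [1.2, 0, 0, 0, 0], [1.6, 0, 0, 0, 0], [2.0, 0, 0, 0, 0], [2.0, 0, 0, 0, 0]],
  ],
)

```text
clock: 18.8
eef_pos: [0.5931, -0.2192, 0.0339]
tool_rot: [0.0, 0.997, 0.079, -0.0]
ft_force: [-2.7, -1.7, -2.4]
width: 0.0002
grasp_force: 1.4
```

```bash
python3 b.py; python3 k.py
```

```text
18.8 box xy mm [ 34.4 -88. ] z 0.0339 f box x,y,z -2.9 -1.3 -2.4 yaw 0.159
18.8 [ 0.59314552 -0.21923823  0.03393577] [ 0.03436531 -0.08801786] 0.1588976480709149 0.00020967984784718135
top {'L': (np.int64(19), np.float64(48.9), np.float64(97.0)), 'R': (np.int64(0), None, None)}
scene {'L': (np.int64(29), np.float64(46.4), np.float64(90.4)), 'R': (np.int64(66), np.float64(38.7), np.float64(-97.0))}
```

R ≈ 52, L ≈ 49. Now the right knob again.

Call:
apply_moves(
  moves=[
    [[0.4, 0, 0, 0, 0], [0.8, 0, 0, 0, 0], [1.2, 0, 0, 0, 0], [1.5, 0, 0, 0, 0], [1.5, 0, 0, 0, 0]],
  ],
)

```text
clock: 19.32
eef_pos: [0.6081, -0.2179, 0.034]
tool_rot: [0.001, 0.997, 0.079, 0.0]
ft_force: [-2.6, -2.9, -0.8]
width: 0.0003
grasp_force: 1.6
```

```bash
python3 b.py; python3 k.py
```

```text
19.32 box xy mm [ 49.4 -89.1] z 0.034 f box x,y,z -3.0 -2.5 -0.8 yaw 0.158
19.3167 [ 0.60812467 -0.21791366  0.03397638] [ 0.04936681 -0.08905916] 0.1581126991757997 0.00029168964272608473
top {'L': (np.int64(19), np.float64(46.7), np.float64(95.4)), 'R': (np.int64(0), None, None)}
scene {'L': (np.int64(30), np.float64(44.2), np.float64(88.5)), 'R': (np.int64(58), np.float64(52.7), np.float64(-97.8))}
```

Call:
apply_moves(
  moves=[
    [[-0.6, 0, 0, 0, 0], [-1.5, -2, -2.5, 0, 0], [-2.8, -6, -2.5, 0, 0], [-2.8, -10, -2.5, 0, 0], [-2.8, -14, -2.5, 0, 0], [-2.8, -17.8, -2.5, 0, 0], [-2.8, -17.8, -1.5, 0, 0], [-2.8, -17.8, 0, 0, 0], [-2.4, -17.8, 0, 0, 0], [-2.0, -17.8, 0, 0, 0]],
  ],
)

```text
clock: 20.25
eef_pos: [0.5601, -0.0449, 0.0335]
tool_rot: [-0.0, 0.997, 0.079, -0.0]
ft_force: [-0.2, 0.1, -0.5]
width: -0.0002
grasp_force: 0.0
```

Call:
apply_moves(
  moves=[
    [[0.4, 0, 0, 0, 0], [0.8, 0, 0, 0, 0], [1.2, 0, 0, 0, 0], [1.6, 0, 0, 0, 0], [2.0, 0, 0, 0, 0], [2.0, 0, 0, 0, 0]],
  ],
)

```text
clock: 20.75
eef_pos: [0.5798, -0.0421, 0.0337]
tool_rot: [-0.0, 0.997, 0.079, -0.0]
ft_force: [-2.9, 0.4, -1.8]
width: -0.0
grasp_force: 1.5
```

```bash
python3 b.py; python3 k.py
```

```text
20.75 box xy mm [49. 89.] z 0.0337 f box x,y,z -2.8 0.8 -1.8 yaw 0.157
20.75 [ 0.57978654 -0.04209289  0.03372704] [0.04895687 0.08903022] 0.15718358570709395 -1.7262305612089195e-05
top {'L': (np.int64(0), None, None), 'R': (np.int64(27), np.float64(62.1), np.float64(-93.4))}
scene {'L': (np.int64(35), np.float64(52.6), np.float64(86.0)), 'R': (np.int64(39), np.float64(58.8), np.float64(-100.2))}
```

Call:
apply_moves(
  moves=[
    [[0.4, 0, 0, 0, 0], [0.8, 0, 0, 0, 0], [1.1, 0, 0, 0, 0], [1.2, 0, 0, 0, 0], [1.2, 0, 0, 0, 0]],
  ],
)

```text
clock: 21.27
eef_pos: [0.5914, -0.0399, 0.0336]
tool_rot: [-0.0, 0.997, 0.079, -0.0]
ft_force: [-3.9, -0.4, -0.1]
width: -0.0002
grasp_force: 1.9
```

```bash
python3 b.py; python3 k.py
```

```text
21.27 box xy mm [60.8 89.4] z 0.0336 f box x,y,z -3.9 0.2 -0.1 yaw 0.158
21.2667 [ 0.5914056  -0.0399131   0.03359806] [0.060774   0.08936058] 0.1576427600764078 -0.00020785693234223618
top {'L': (np.int64(0), None, None), 'R': (np.int64(24), np.float64(59.3), np.float64(-92.6))}
scene {'L': (np.int64(38), np.float64(63.5), np.float64(86.1)), 'R': (np.int64(41), np.float64(55.9), np.float64(-99.0))}
```

Call:
apply_moves(
  moves=[
    [[-0.6, 0, 0, 0, 0], [-1.5, 2, -2.5, 0, 0], [-2.7, 6, -2.5, 0, 0], [-2.7, 10, -2.5, 0, 0], [-2.7, 14, -2.5, 0, 0], [-2.7, 17.8, -2.5, 0, 0], [-2.7, 17.8, -1.5, 0, 0], [-2.7, 17.8, 0, 0, 0], [-2.3, 17.8, 0, 0, 0], [-1.9, 17.8, 0, 0, 0]],
  ],
)

```text
clock: 22.2
eef_pos: [0.6008, -0.2187, 0.0334]
tool_rot: [-0.0, 0.997, 0.079, -0.0]
ft_force: [-1.8, 0.7, 0.3]
width: -0.0002
grasp_force: 1.3
```

Call:
apply_moves(
  moves=[
    [[0.4, 0, 0, 0, 0], [0.8, 0, 0, 0, 0], [1.2, 0, 0, 0, 0], [1.6, 0, 0, 0, 0], [1.9, 0, 0, 0, 0], [1.9, 0, 0, 0, 0]],
  ],
)

```text
clock: 22.7
eef_pos: [0.6198, -0.215, 0.0339]
tool_rot: [0.0, 0.997, 0.079, -0.0]
ft_force: [-2.5, -0.2, -1.7]
width: -0.0
grasp_force: 1.5
```

```bash
python3 b.py; python3 k.py
```

```text
22.7 box xy mm [ 61.3 -88. ] z 0.0339 f box x,y,z -2.5 0.2 -1.7 yaw 0.159
22.7 [ 0.61976632 -0.2149512   0.0338828 ] [ 0.06132902 -0.08795935] 0.15902589997126224 -2.1212678967795133e-05
top {'L': (np.int64(17), np.float64(73.4), np.float64(96.1)), 'R': (np.int64(0), None, None)}
scene {'L': (np.int64(27), np.float64(70.8), np.float64(89.7)), 'R': (np.int64(67), np.float64(64.1), np.float64(-97.5))}
```

Call:
apply_moves(
  moves=[
    [[0.15, 0, 0, 0, 0], [0.25, 0, 0, 0, 0], [0.35, 0, 0, 0, 0], [0.35, 0, 0, 0, 0]],
  ],
)

```text
clock: 23.13
eef_pos: [0.6232, -0.2151, 0.0338]
tool_rot: [0.0, 0.997, 0.079, 0.0]
ft_force: [-4.7, -0.1, 0.2]
width: 0.0003
grasp_force: 2.1
```

```bash
python3 b.py; python3 k.py
```

```text
23.13 box xy mm [ 64.7 -88.6] z 0.0338 f box x,y,z -4.6 0.7 0.2 yaw 0.158
23.1333 [ 0.62315807 -0.21510441  0.03375366] [ 0.06465477 -0.08864266] 0.15784381978908846 0.0002776736367417599
top {'L': (np.int64(20), np.float64(70.5), np.float64(95.6)), 'R': (np.int64(0), None, None)}
scene {'L': (np.int64(29), np.float64(68.1), np.float64(89.0)), 'R': (np.int64(70), np.float64(67.7), np.float64(-97.8))}
```

Call:
apply_moves(
  moves=[
    [[-0.6, 0, 0, 0, 0], [-1.5, -2, -2.5, 0, 0], [-2.0, -6, -2.5, 0, 0], [-2.0, -10, -2.5, 0, 0], [-2.0, -14, -2.5, 0, 0], [-2.0, -17.8, -2.5, 0, 0], [-2.0, -17.8, -1.5, 0, 0], [-2.0, -17.8, 0, 0, 0], [-1.6, -17.8, 0, 0, 0], [-1.2, -17.8, 0, 0, 0]],
  ],
)

```text
clock: 24.07
eef_pos: [0.5836, -0.0414, 0.0334]
tool_rot: [0.0, 0.997, 0.079, 0.0]
ft_force: [0.8, 0.2, 0.1]
width: 0.0002
grasp_force: 0.0
```

Call:
apply_moves(
  moves=[
    [[0.4, 0, 0, 0, 0], [0.7, 0, 0, 0, 0], [0.9, 0, 0, 0, 0], [1.05, 0, 0, 0, 0], [1.05, 0, 0, 0, 0]],
  ],
)

```text
clock: 24.48
eef_pos: [0.5934, -0.04, 0.0337]
tool_rot: [-0.0, 0.997, 0.078, -0.0]
ft_force: [-3.7, -0.3, -1.7]
width: 0.0002
grasp_force: 1.9
```

```bash
python3 b.py; python3 k.py
```

```text
24.48 box xy mm [62.7 89. ] z 0.0337 f box x,y,z -3.7 0.3 -1.7 yaw 0.157
24.4833 [ 0.59339187 -0.03995948  0.03366614] [0.06272842 0.08900323] 0.15715817502242918 0.00016484685674588386
top {'L': (np.int64(0), None, None), 'R': (np.int64(25), np.float64(78.1), np.float64(-92.6))}
scene {'L': (np.int64(31), np.float64(64.7), np.float64(86.0)), 'R': (np.int64(39), np.float64(75.1), np.float64(-98.9))}
```

Call:
apply_moves(
  moves=[
    [[0.1, 0, 0, 0, 0], [0.2, 0, 0, 0, 0], [0.3, 0, 0, 0, 0], [0.3, 0, 0, 0, 0]],
  ],
)

```text
clock: 24.92
eef_pos: [0.5964, -0.0391, 0.0335]
tool_rot: [-0.0, 0.997, 0.079, -0.0]
ft_force: [-5.0, 0.5, -1.6]
width: -0.0001
grasp_force: 2.3
```

```bash
python3 b.py; python3 k.py
```

```text
24.92 box xy mm [65.8 89.4] z 0.0335 f box x,y,z -4.9 1.3 -1.6 yaw 0.158
24.9167 [ 0.59638718 -0.03909292  0.03353424] [0.06582257 0.08938925] 0.1577113247037312 -0.00012999661199200344
top {'L': (np.int64(0), None, None), 'R': (np.int64(27), np.float64(75.4), np.float64(-91.9))}
scene {'L': (np.int64(39), np.float64(67.9), np.float64(86.3)), 'R': (np.int64(35), np.float64(71.5), np.float64(-98.5))}
```

Call:
apply_moves(
  moves=[
    [[0.1, 0, 0, 0, 0], [0.2, 0, 0, 0, 0], [0.2, 0, 0, 0, 0]],
  ],
)

```text
clock: 25.27
eef_pos: [0.5971, -0.0387, 0.0334]
tool_rot: [-0.0, 0.997, 0.079, -0.002]
ft_force: [-10.7, -2.2, 1.8]
width: -0.0002
grasp_force: 5.4
```

```bash
python3 b.py; python3 k.py
```

```text
25.27 box xy mm [66.6 89.6] z 0.0334 f box x,y,z -10.9 -0.4 1.8 yaw 0.158
25.2667 [ 0.59707803 -0.03873451  0.03335924] [0.06656109 0.08963487] 0.15797493290345296 -0.00020438509531949897
top {'L': (np.int64(0), None, None), 'R': (np.int64(24), np.float64(75.0), np.float64(-91.7))}
scene {'L': (np.int64(39), np.float64(68.4), np.float64(86.6)), 'R': (np.int64(39), np.float64(71.5), np.float64(-98.0))}
```

L is at its stop (about 11 N with the finger at 66.6 mm). Now I'll bring R home.

Call:
apply_moves(
  moves=[
    [[-0.6, 0, 0, 0, 0], [-1.5, 2, -2.5, 0, 0], [-1.9, 6, -2.5, 0, 0], [-1.9, 10, -2.5, 0, 0], [-1.9, 14, -2.5, 0, 0], [-1.9, 17.8, -2.5, 0, 0], [-1.9, 17.8, -1.5, 0, 0], [-1.9, 17.8, 0, 0, 0], [-1.5, 17.8, 0, 0, 0], [-1.0, 17.8, 0, 0, 0]],
  ],
)

```text
clock: 26.2
eef_pos: [0.6169, -0.2162, 0.0335]
tool_rot: [0.0, 0.997, 0.079, 0.0]
ft_force: [-4.7, -0.5, -0.4]
width: 0.0003
grasp_force: 2.5
```

Call:
apply_moves(
  moves=[
    [[0.3, 0, 0, 0, 0], [0.5, 0, 0, 0, 0], [0.65, 0, 0, 0, 0], [0.75, 0, 0, 0, 0], [0.75, 0, 0, 0, 0]],
  ],
)

```text
clock: 26.62
eef_pos: [0.624, -0.2145, 0.0337]
tool_rot: [0.0, 0.997, 0.079, -0.0]
ft_force: [-4.5, -0.5, -2.7]
width: 0.0002
grasp_force: 1.9
```

```bash
python3 b.py; python3 k.py
```

```text
26.62 box xy mm [ 65.6 -88.2] z 0.0337 f box x,y,z -4.5 0.2 -2.7 yaw 0.158
26.6167 [ 0.62401385 -0.2145376   0.03374836] [ 0.06558886 -0.08821709] 0.15842580276551696 0.00019213243673785765
top {'L': (np.int64(19), np.float64(79.2), np.float64(96.5)), 'R': (np.int64(0), None, None)}
scene {'L': (np.int64(28), np.float64(77.1), np.float64(90.1)), 'R': (np.int64(63), np.float64(68.7), np.float64(-97.8))}
```

Call:
apply_moves(
  moves=[
    [[0.1, 0, 0, 0, 0], [0.2, 0, 0, 0, 0], [0.25, 0, 0, 0, 0], [0.25, 0, 0, 0, 0]],
  ],
)

```text
clock: 27.05
eef_pos: [0.625, -0.2145, 0.0335]
tool_rot: [-0.0, 0.997, 0.079, -0.001]
ft_force: [-10.5, -0.9, 1.3]
width: 0.0
grasp_force: 5.8
```

```bash
python3 b.py; python3 k.py
```

```text
27.05 box xy mm [ 66.6 -88.4] z 0.0335 f box x,y,z -10.5 0.7 1.3 yaw 0.158
27.05 [ 0.62503749 -0.21452289  0.03351205] [ 0.06660213 -0.08836313] 0.1579365034852666 4.79683747826085e-05
top {'L': (np.int64(20), np.float64(79.1), np.float64(96.2)), 'R': (np.int64(0), None, None)}
scene {'L': (np.int64(29), np.float64(76.9), np.float64(89.8)), 'R': (np.int64(64), np.float64(69.4), np.float64(-97.2))}
```

Call:
apply_moves(
  moves=[
    [[-0.6, 0, 0, 0, 0], [-1.5, -2, -2.5, 0, 0], [-1.7, -6, -2.5, 0, 0], [-1.7, -10, -2.5, 0, 0], [-1.7, -14, -2.5, 0, 0], [-1.7, -17.8, -2.5, 0, 0], [-1.7, -17.8, -1.5, 0, 0], [-1.7, -17.8, 0, 0, 0], [-1.2, -17.8, 0, 0, 0], [-0.8, -17.8, 0, 0, 0]],
  ],
)

```text
clock: 27.98
eef_pos: [0.5915, -0.0401, 0.0337]
tool_rot: [0.0, 0.997, 0.079, 0.0]
ft_force: [0.4, -0.5, 0.5]
width: -0.0002
grasp_force: 0.0
```

Call:
apply_moves(
  moves=[
    [[0.3, 0, 0, 0, 0], [0.5, 0, 0, 0, 0], [0.65, 0, 0, 0, 0], [0.8, 0, 0, 0, 0], [0.85, 0, 0, 0, 0], [0.85, 0, 0, 0, 0]],
  ],
)

```text
clock: 28.48
eef_pos: [0.5974, -0.039, 0.0337]
tool_rot: [-0.0, 0.997, 0.079, -0.002]
ft_force: [-10.2, -0.8, 4.5]
width: -0.0001
grasp_force: 5.4
```

```bash
python3 b.py; python3 k.py
```

```text
28.48 box xy mm [66.8 89.3] z 0.0337 f box x,y,z -10.2 0.8 4.5 yaw 0.158
28.4833 [ 0.59737457 -0.03900962  0.03366434] [0.06681081 0.08931665] 0.15758521927429384 -8.090124539063959e-05
top {'L': (np.int64(0), None, None), 'R': (np.int64(27), np.float64(81.4), np.float64(-90.6))}
scene {'L': (np.int64(30), np.float64(66.9), np.float64(86.4)), 'R': (np.int64(36), np.float64(77.7), np.float64(-97.4))}
```

Call:
apply_moves(
  moves=[
    [[-0.6, 0, 0, 0, 0], [-1.5, 2, -2.5, 0, 0], [-1.5, 6, -2.5, 0, 0], [-1.5, 10, -2.5, 0, 0], [-1.5, 14, -2.5, 0, 0], [-1.5, 17.8, -2.5, 0, 0], [-1.5, 17.8, -1.5, 0, 0], [-1.5, 17.8, 0, 0, 0], [-1.0, 17.8, 0, 0, 0], [-0.5, 17.8, 0, 0, 0]],
  ],
)

```text
clock: 29.42
eef_pos: [0.6223, -0.2155, 0.0335]
tool_rot: [-0.0, 0.997, 0.078, -0.0]
ft_force: [0.5, -0.2, 0.2]
width: 0.0002
grasp_force: 0.0
```

Call:
apply_moves(
  moves=[
    [[0.2, 0, 0, 0, 0], [0.4, 0, 0, 0, 0], [0.5, 0, 0, 0, 0], [0.55, 0, 0, 0, 0], [0.55, 0, 0, 0, 0]],
  ],
)

```text
clock: 29.83
eef_pos: [0.6253, -0.2143, 0.0337]
tool_rot: [-0.0, 0.997, 0.079, -0.002]
ft_force: [-14.3, -5.8, 0.3]
width: -0.0001
grasp_force: 7.4
```

```bash
python3 b.py; python3 k.py
```

```text
29.83 box xy mm [ 66.9 -88.2] z 0.0337 f box x,y,z -15.0 -3.5 0.3 yaw 0.159
29.8333 [ 0.62532476 -0.21428927  0.03373194] [ 0.06692249 -0.08817746] 0.15871967169416074 -0.000129627442451163
top {'L': (np.int64(18), np.float64(82.6), np.float64(97.3)), 'R': (np.int64(0), None, None)}
scene {'L': (np.int64(29), np.float64(80.5), np.float64(90.2)), 'R': (np.int64(62), np.float64(70.0), np.float64(-97.3))}
```

Call:
apply_moves(
  moves=[
    [[-0.6, 0, 0, 0, 0], [-1.5, -2, -2.5, 0, 0], [-1.5, -6, -2.5, 0, 0], [-1.5, -10, -2.5, 0, 0], [-1.5, -14, -2.5, 0, 0], [-1.5, -17.8, -2.5, 0, 0], [-1.5, -17.8, -1.5, 0, 0], [-1.5, -17.8, 0, 0, 0], [-1.0, -17.8, 0, 0, 0], [-0.5, -17.8, 0, 0, 0]],
  ],
)

```text
clock: 30.77
eef_pos: [0.5952, -0.0391, 0.0339]
tool_rot: [0.0, 0.997, 0.079, 0.0]
ft_force: [0.7, -1.0, 0.7]
width: -0.0001
grasp_force: 0.0
```

Call:
apply_moves(
  moves=[
    [[0.2, 0, 0, 0, 0], [0.4, 0, 0, 0, 0], [0.5, 0, 0, 0, 0], [0.5, 0, 0, 0, 0]],
  ],
)

```text
clock: 31.1
eef_pos: [0.5975, -0.0388, 0.0338]
tool_rot: [-0.0, 0.997, 0.079, -0.002]
ft_force: [-11.3, -0.8, 4.5]
width: 0.0002
grasp_force: 5.8
```

Call:
apply_moves(
  moves=[
    [[-0.6, 0, 0, 0, 0], [-1.5, 0, -4, 0, 0], [-5, 0, -8, 0, 0], [-9, 2, -12, 0, 0], [-13, 6, -14, 0, 0], [-16, 8.9, -14, 0, 0], [-16, 8.9, -14, 0, 0], [-16, 8.9, -14, 0, 0], [-16, 8.9, -14, 0, 0]],
  ],
)

```text
clock: 31.85
eef_pos: [0.4551, -0.1536, 0.175]
tool_rot: [0.001, 0.997, 0.077, 0.001]
ft_force: [0.6, 0.5, -0.2]
width: 0.0002
grasp_force: 0.0
```

```bash
python3 b.py; python3 k.py; python3 - <<'E'
from m import *
a=snapshot("scene")["frame"][170:340,210:430];b=snapshot("top")["frame"][165:310,320:470]
cv2.imwrite("pics/z8.png",np.hstack([cv2.resize(a,(440,340)),cv2.resize(b,(352,340))]))
E
```

```text
31.85 box xy mm [-91.7  -1.5] z 0.175 f box x,y,z 0.7 0.4 -0.2 yaw 0.154
31.85 [ 0.45512568 -0.15359883  0.17503417] [-0.09165068 -0.00154255] 0.15376896335328194 0.00023618188302976066
top {'L': (np.int64(21), np.float64(83.5), np.float64(97.2)), 'R': (np.int64(26), np.float64(82.7), np.float64(-90.6))}
scene {'L': (np.int64(30), np.float64(80.7), np.float64(90.6)), 'R': (np.int64(41), np.float64(79.6), np.float64(-96.7))}
```

View pics/z8.png

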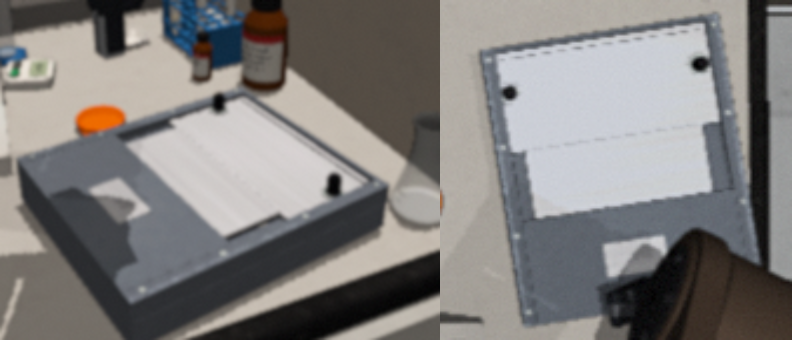

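The shutter sits square against the end wall, with knobs at (510,92) and (700,64) in the top crop. They measure x ≈ 83.5 and 82.7 mm, and the arm is clear.

```bash
python3 -c "
from bench import hand_in
print(hand_in())"
```

```text
the job is handed in; nothing more can be done
None
```

I handed the job in: the petri dish is flat in the well, both ends of the shutter are home (knobs measured at 83.5 and 82.7 mm, home is 82), and the arm is clear; the hand-in call returned no verdict.

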